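# Load a plug-in module through the chassis dust flap

### The job

Pick up the plug-in module by the tab on its top and push it, nose first, through the spring dust flap of the open instrument chassis, on until it is fully home: past the click of the side clip and up against the connector at the back. Do it gently, stopping as soon as you feel the firm stop, then let go so that the flap is shut behind it, and leave everything else on the bench where it lies.

Things in the scene. Friction and masses are not known exactly. Their poses are not given: they have to be found in the camera images.
- module: Plug-in module: plain aluminium box, 100 long (own x), 60 wide (y), 50 high, 0.25 to 0.5 kg. A black pull tab stands on the middle of its top: 32 long (x), 12 thick (y), its top 92 above the underside. Origin: centre of the underside.
- nose (a point): Middle of the module's nose, its +x end, 25 above the underside, 50 ahead of the origin. The nose's two upright corners are bevelled (15 long, 8 deep); the tail is square. In the module's right side (-y) is an upright notch 6 deep, 62 to 75 behind the nose, for the clip.
- bay: Open-frame instrument chassis of aluminium and steel, fixed to the bench; nothing on it is higher than 63. Origin: on the bench top under the middle of the doorway; +x is the way the module is pushed in, y to the left, z up. The channel floor's top is at z = 6, from x = -70 to 240. The channel behind the doorway is 63 wide.
- doorway (a point): Middle of the doorway, on the channel floor, axes as the chassis. In front of it (x = -70 to 0) is a porch between cheeks 63 apart, 26 above the bench, flared to about 75 at the outer end, to set the module's nose in.
- slot (a point): Middle of the 32 wide slot between the two roof strips over the channel, at their top: 63 above the bench, 107 past the doorway. The strips are 4 thick, from 14 to 200 past the doorway. The module's tab runs in the slot; its body passes under the strips, so it can enter only by the doorway.
- flap (a joint): Angle (rad) of the dust flap, a plain aluminium plate 71 wide, 46 high, on an upright pin 40 left of the doorway's middle: 0 shut, up to 1.5 swung inwards along the left side. A weak spring (0.04 to 0.09 Nm) shuts it; the module's nose opens it with about 2 to 7 N. It can shut once the module's tail is 75 past the doorway.
- flap_edge (a point): Middle of the flap's free upright edge, 31 above the bench.
- clip (a joint): Deflection (m) of the side clip, a spring-loaded upright steel roller 10 thick in the right wall of the channel, 70 before the connector and moving with it: 0 relaxed (no module there, or dropped into the module's notch), 0.002 to 0.006 pressed aside. The nose passes it with about 3 to 8 N, then it rubs with 1 to 4 N until it clicks into the notch.
- home (a point): Where the nose meets the connector at mid setting: 200 past the doorway, 31 above the bench. The true connector (black block, a firm stop) is up to 18 nearer or farther each time and must be found by feel, about 3 after the clip's click: there the force rises steeply. 13 N tells it from the clip; keep the force of the module on the chassis under 35 N.
- pack: Bystander: grey battery pack 85 x 75 x 45 with a round black knob and two brass posts on top, no tab. Origin: centre of the underside.
- driver: Bystander: screwdriver 190 long lying on the bench.
- jar: Bystander: jar, diameter 60, 80 high, standing. Origin: centre of the underside.
- mug: Bystander: white mug, diameter 80, 90 high. Origin: centre of the underside.
- wrench: Bystander: wrench 150 long lying on the bench.
- meter: Bystander: grey hand meter 100 x 55 x 34 lying on the bench. Origin: centre of the underside.
Mind the look-alikes: they are no part of the job. Leave any green or orange look-alike of the module alone.

How it is judged:
On the way:
1. the module is in the doorway and holds the flap open (value of joint flap above 0.7 rad and x of module in the frame of bay between 0 and 0.1 m and angle between the x axis of module and the x axis of bay, either way round below 0.15 rad), for 0.1 s.
At the end, for the whole second after the job is handed in: The module sits at rest and upright in the chassis channel, straight within 0.06 rad and on the channel floor within 4 mm, at least 126 mm past the doorway (its origin) with the side clip dropped into its notch (deflection under 1.2 mm), and the flap is shut behind it (under 0.08 rad) (x of module in the frame of bay above 0.126 m and value of joint clip below 0.0012 m and value of joint flap below 0.08 rad and z of module in the frame of bay below 0.01 m and angle between module's own z axis and vertical below 0.06 rad and angle between the x axis of module and the x axis of bay, either way round below 0.06 rad and linear speed of module below 0.01 m/s); the robot touches nothing.
It fails at once if the module is forced against the chassis with more than 35 N (contact force between module and bay above 35 N).
It fails at once if the robot pushes on the chassis or the flap with more than 15 N (contact force between any of the fingers, the arm and bay above 15 N).
It fails at once if a bystander is moved by more than 30 mm (distance of any of pack, driver, jar, mug, wrench, meter from where it was at the start of the episode above 0.03 m).
It also fails if it takes over 51 s, if anything falls off the work surface, if the arm or the gripper's body presses on something with over 40 N, if the wrist force passes 120 N, or if a joint passes its speed limit or range.

### The arm

A 6-joint arm with a two-finger parallel gripper is mounted at the origin on the work surface. World frame = base frame: x ahead of the robot, y to its left, z up, the work surface at z = 0. Lengths are in m, angles in rad, forces in N, time in s.
With the tool pointing down it reaches from about 0.3 to 0.75 m from the base axis. Payload 8.5 kg.
Tool frame: the origin (TCP) lies on the centre line of the jaws, within the pads' length; the fingertips stand arm.tcp_to_tips ahead of it and the grasp point (between the pads) lies 5 mm behind it (arm.tcp_to_tips is the distance from the TCP to the fingertips, in m); z points along the fingers, y is the direction in which the jaws open and shut (so a half turn about z gives the same grasp; the last joint's range is limited). The gripper opens to 88 mm and grips with 3 to 60 N. Pads are 18 mm wide; open, the fingers measure 123 mm over their backs; the gripper's body (75 mm by 187 mm) begins 45 mm behind the grasp point.
Start: joints at [1.031, 0.381, 1.297, -0, 1.464, -0.215], TCP at [0.176, 0.521, 0.253] pointing down, gripper open.
Joint ranges: [-3.11, 3.11], [-0.89, 2.33], [0.22, 2.48], [-1.42, 4.56], [0.17, 2.85], [-2.88, 2.88]. Speed limits (rad/s): [2.39, 2.39, 3.14, 3.14, 3.14, 3.14].

### API

Orientations are given as a rotation vector (axis times angle).
In Python, from rig import arm, read_camera, camera_info, finder gives the robot as it stands.
- The arm moves only by the shell command python3 -m crank 'ROWS' [FORCE]. ROWS is JSON, a list of rows, each an object of numbers: "x", "y", "z": the shift along the tool's x, y, z in m; "wx", "wy", "wz": the turn, a rotation vector about the tool's x, y, z in rad; "claw": the gripper's target within -1 to 1 (fully open at 1, half-way at 0, shut at -1). In form: [{"x": .., "y": .., "z": .., "wx": .., "wy": .., "wz": .., "claw": ..}, ...]. A call has 1 to 10 rows; each row is the pose to reach, as a shift and turn from the pose commanded when the call began, along the tool's axes at that moment; what a row does not reach only later rows make up. A row lasts 1/10 s, in which the tool goes at most 50 mm and 8.59 degrees, less where a joint would pass 70% of its speed; a pose out of reach is approached as far as the arm can. A call with a gripper value outside its range is refused whole. The fingers move at their own pace and stop on an object; FORCE is the grip in N (left out, the last holds). Time passes only in rows, so rows that repeat a pose let the fingers close. It gives the time, the measured TCP pose, the force and the opening at its end, in the units of the state.
- arm.get_obs(): the state, without advancing time (a new reading comes with each control period).
- read_camera(name): name is "scene" or "top"; returns the picture (480x640x3 uint8, red, green, blue); there is no depth.
- camera_info(name): a dict with "intrinsics" (3x3 intrinsics, pixels), "world_from_camera" (4x4, takes a point from camera to world coordinates). Camera axes: x right, y up, looking along -z (the intrinsics and any distortion apply to the point x, -y, -z); pixel columns grow to the right and rows downward; lengths in m; the calibration is good to about 2 mm. A picture is of the moment at which its call begins. camera_info takes no time and is no camera call.
- arm.sign_off(): hands the job in, once; it reports no verdict.
Trained networks look in the newest picture that a camera, given by its name, has taken for a name from the list of things; names that differ only in an ending like _2 or _b are one class to them, and where a whole thing is asked for, a point or a joint stands for the part that bears it (a point fixed in the world has none). Each returns a list of dicts, best first, with "p" (0 to 1); they miss things now and then, are a little off and sometimes report something else, mostly with a low value. They report only what shows in the picture. A call takes as long as a camera call. They do not tell look-alikes from the thing itself.
- finder.spot_in(camera, target): "extent" ([left, top, right, bottom] in pixels, round what is visible of it).
The state is a dict: "time_s": time; "q": joint angles; "joint_vel": joint speeds; "joint_torque": joint torques, N m; "position": TCP position; "tcp_rot": TCP orientation; "ft_force": force on the tool from outside, world axes, zero at the start; "torque": the same for the moment, N m; "grip_width": finger opening in m.
Only numpy, scipy, OpenCV 4.12 (cv2) and the standard library are available. Lean on these libraries where they do the work, as an engineer would, in place of code of your own. Each camera call takes 0.05 s, during which the arm holds its last target.

## Working session

There is one attempt and no reset: what is moved stays moved. The work goes in short steps, Python scripts to look and compute and a shell command to move; the robot and the scene stay as the last step left them, time stands still between calls to the robot, and variables do not carry over. Pictures are saved under pics/ and viewed, and the job is handed in when it is done.

```bash
ls; mkdir -p pics
python3 - <<'E'
from rig import arm, read_camera, camera_info, finder
import cv2
print(arm.get_obs(), arm.tcp_to_tips)
for n in ("scene","top"):
    im=read_camera(n); cv2.imwrite(f"pics/{n}0.png",im[:,:,::-1]); ci=camera_info(n); print(n,ci)
    for t in ("module","bay","doorway","slot","flap","clip","home","nose","pack"):
        try: print(t,[(round(d['p'],2),[round(v) for v in d['extent']]) for d in finder.spot_in(n,t)][:4])
        except Exception as e: print(t,e)
print(arm.get_obs()['time_s'])
E
```

```text
pics
{'time_s': 0.0, 'q': array([ 1.03068942e+00,  3.81224504e-01,  1.29827203e+00, -2.21475701e-05,
        1.46360593e+00, -2.15257637e-01]), 'joint_vel': array([ 5.03377278e-04,  7.72650037e-04, -6.51189070e-05, -8.02482722e-04,
       -8.87974901e-04, -1.68829799e-03]), 'joint_torque': array([-2.41340749e-04, -4.37913287e+01, -2.24552071e+01,  7.13310717e-02,
        3.52981710e-02, -7.71982968e-05]), 'position': array([0.17538638, 0.52100575, 0.25211865]), 'tcp_rot': array([-5.07940805e-01, -3.09971390e+00,  2.21682944e-03]), 'ft_force': array([ 0.36731748, -0.48526038,  0.05011648]), 'torque': array([0.0024766 , 0.02709923, 0.02197416]), 'grip_width': 0.08786196963720956} 0.014
scene {'intrinsics': array([[563.8873237 ,   0.        , 322.45107461],
       [  0.        , 563.8873237 , 235.1437287 ],
       [  0.        ,   0.        ,   1.        ]]), 'world_from_camera': array([[ 0.26895919, -0.82387289,  0.49889319,  1.32693375],
       [ 0.96304576,  0.23771822, -0.12662112, -0.2837698 ],
       [-0.0142763 ,  0.51451289,  0.85736379,  1.36385882],
       [ 0.        ,  0.   
[... 769 characters left out ...]
7376, -0.00617442, -0.08996991],
       [-0.0057425 ,  0.0926886 ,  0.99567859,  1.50110964],
       [ 0.        ,  0.        ,  0.        ,  1.        ]])}
module [(0.96, [440, 291, 481, 320]), (0.85, [417, 237, 453, 275]), (0.63, [496, 317, 541, 346])]
bay [(0.83, [209, 228, 331, 325]), (0.66, [385, 199, 432, 210])]
doorway [(0.98, [210, 231, 328, 320])]
slot [(0.85, [212, 229, 332, 322]), (0.24, [290, 169, 316, 196])]
flap [(0.53, [211, 231, 332, 320]), (0.43, [298, 290, 303, 295])]
clip []
home [(0.89, [206, 232, 331, 322])]
nose [(0.91, [440, 290, 481, 320]), (0.79, [501, 319, 539, 347]), (0.73, [135, 298, 175, 334]), (0.69, [413, 239, 457, 274])]
pack [(0.94, [384, 292, 419, 327])]
1.0
```

Run:
```python
import cv2
t=cv2.imread("pics/top0.png"); s=cv2.imread("pics/scene0.png")
cv2.imwrite("pics/t_crop.png",cv2.resize(t[190:360,190:350],None,fx=4.5,fy=3.5*4.5/4.5 if 0 else 3.5,interpolation=3)) if 0 else None
cv2.imwrite("pics/t_bay.png",cv2.resize(t[210:340,190:350],None,fx=4.5,fy=4.5,interpolation=cv2.INTER_CUBIC))
cv2.imwrite("pics/t_mod.png",cv2.resize(t[220:360,380:560],None,fx=4,fy=4,interpolation=cv2.INTER_CUBIC))
cv2.imwrite("pics/s_mod.png",cv2.resize(s[170:310,90:270],None,fx=4,fy=4,interpolation=cv2.INTER_CUBIC))
cv2.imwrite("pics/s_bay.png",cv2.resize(s[160:280,300:470],None,fx=4.5,fy=4.5,interpolation=cv2.INTER_CUBIC))
```

```text
(no output)
```

View pics/top0.png

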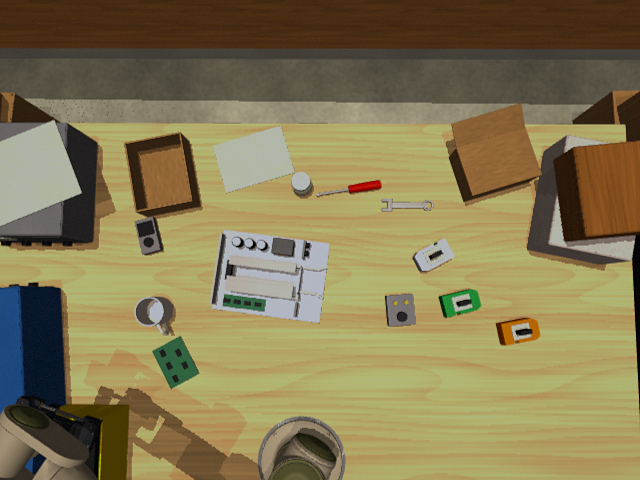

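View pics/scene0.png

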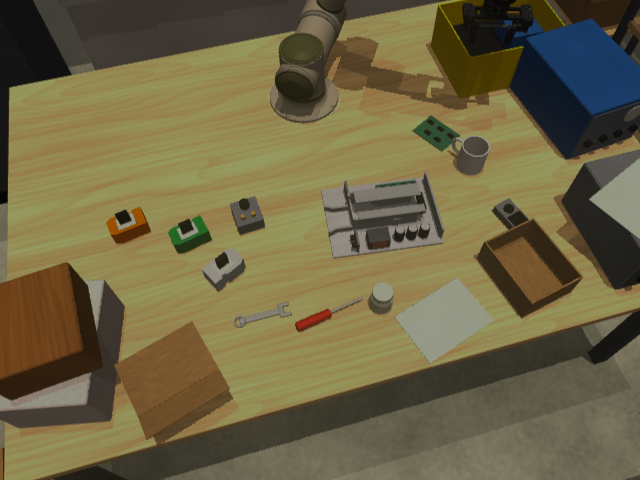

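View pics/t_bay.png

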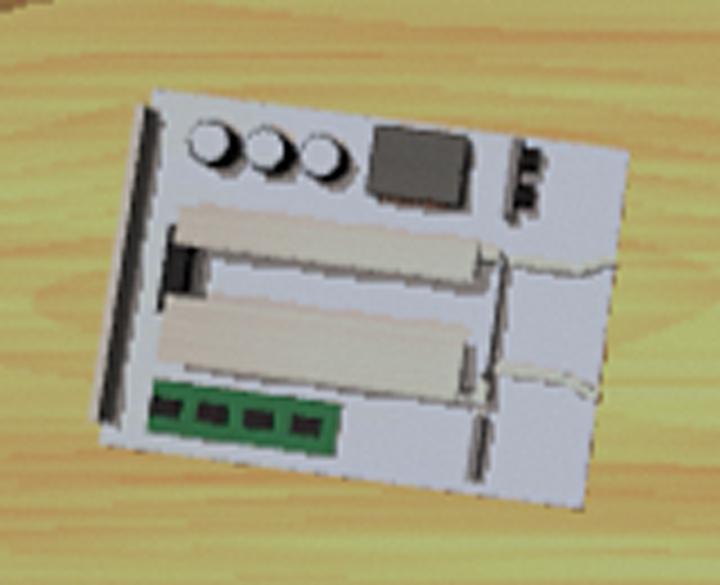

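View pics/t_mod.png

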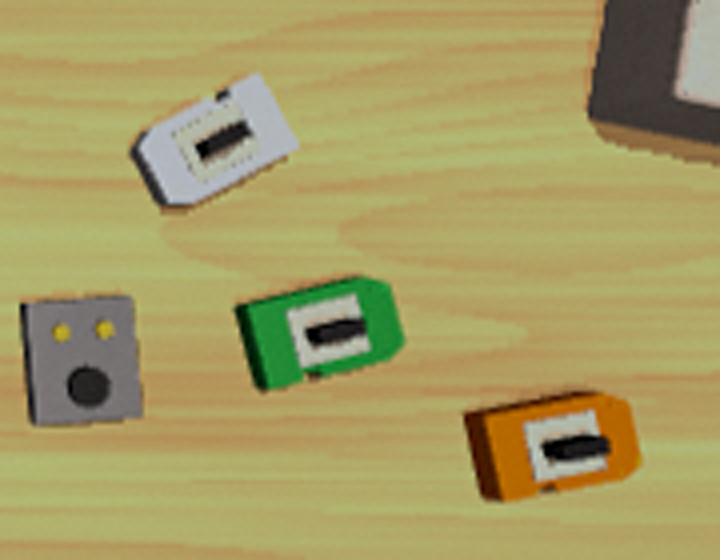

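View pics/s_mod.png

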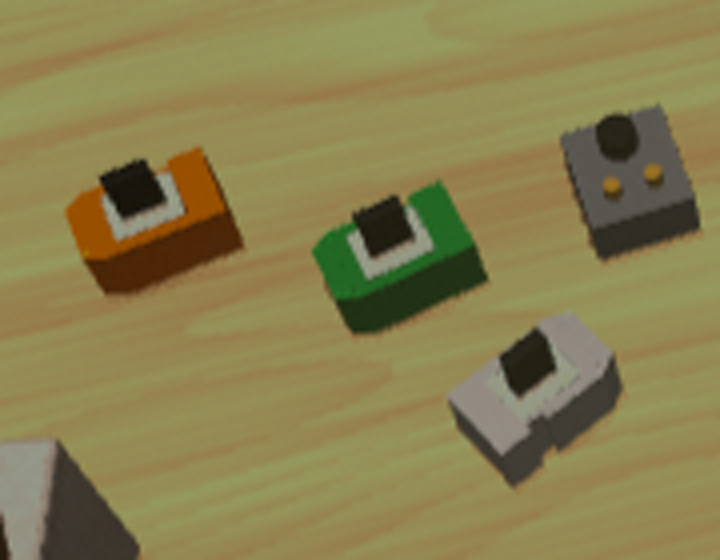

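View pics/s_bay.png

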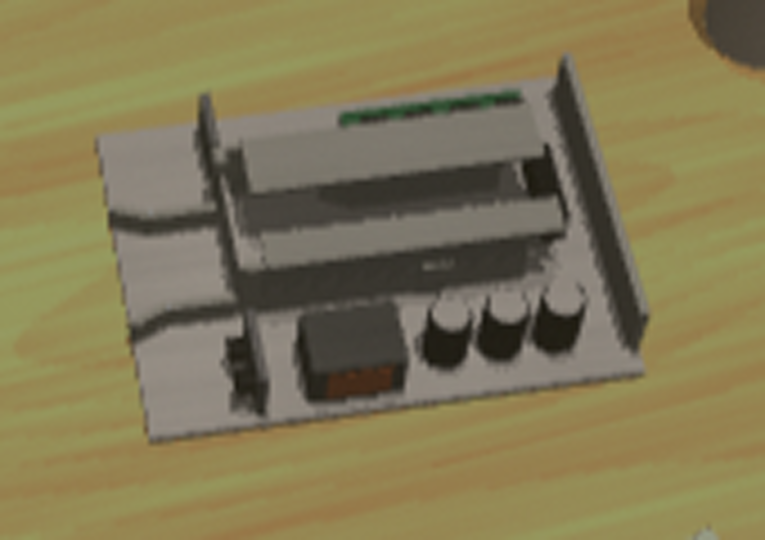

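Run:
```python
import cv2
t=cv2.imread("pics/top0.png"); s=cv2.imread("pics/scene0.png")
def c(im,x0,y0,w,h,f,n):
    o=cv2.resize(im[y0:y0+h,x0:x0+w],None,fx=f,fy=f,interpolation=cv2.INTER_CUBIC)
    for i in range(0,w,5): cv2.putText(o,str(x0+i),(i*f,8),0,.3,(0,0,255),1); cv2.line(o,(i*f,10),(i*f,14 if i%10 else 20),(0,0,255),1)
    for i in range(0,h,5): cv2.putText(o,str(y0+i),(0,i*f+4),0,.3,(0,0,255),1)
    cv2.imwrite(n,o)
c(t,408,232,50,45,13,"pics/tm13.png")
c(s,196,242,58,54,11,"pics/sm11.png")
c(t,205,222,130,106,6,"pics/tb6.png")
```

```text
(no output)
```

View pics/tm13.png

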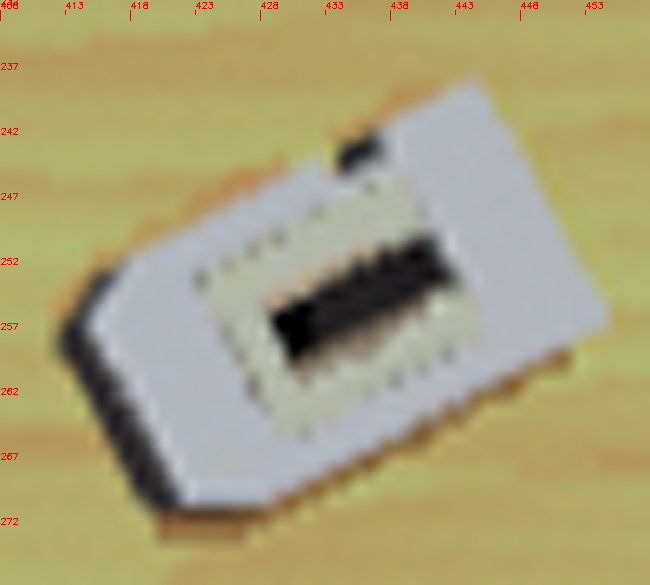

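View pics/sm11.png

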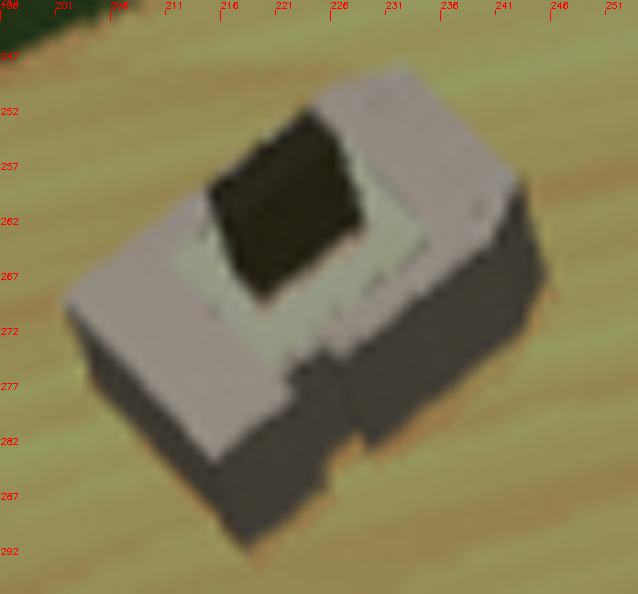

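View pics/tb6.png

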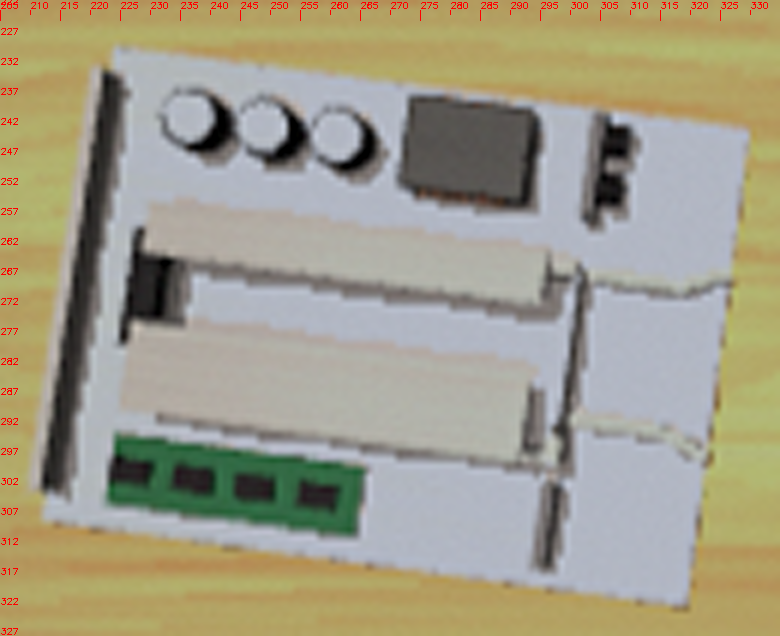

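```bash
cat > h.py <<'E'
import numpy as np
from rig import camera_info
from scipy.optimize import least_squares
def proj(n,P):
    ci=camera_info(n);T=np.linalg.inv(ci['world_from_camera']);p=np.c_[P,np.ones(len(P))]@T.T
    q=np.c_[p[:,0],-p[:,1],-p[:,2]]@ci['intrinsics'].T
    return q[:,:2]/q[:,2:]
def wp(v,L):
    L=np.array(L,float)/1000;c,s=np.cos(v[2]),np.sin(v[2])
    return np.c_[v[0]+c*L[:,0]-s*L[:,1],v[1]+s*L[:,0]+c*L[:,1],L[:,2]]
def fit(obs,v0):
    f=lambda v:np.concatenate([(proj(n,wp(v,[o[0] for o in ob]))-np.array([o[1] for o in ob])).ravel() for n,ob in obs.items()])
    r=least_squares(f,v0,loss='soft_l1')
    return r.x,{n:np.round(proj(n,wp(r.x,[o[0] for o in ob]))-np.array([o[1] for o in ob]),1).tolist() for n,ob in obs.items()}
def cr(l,f,x0,y0): return [(L,((u+.5)/f-.5+x0,(w+.5)/f-.5+y0)) for L,(u,w) in l]
E
python3 - <<'E'
from h import *
mt=cr([((-50,-30,50),(478,76)),((-50,30,50),(610,322)),((35,-30,50),(118,265)),((50,-22,50),(88,328)),((50,22,50),(178,503)),((35,30,50),(262,508)),((50,-22,0),(60,343)),((50,22,0),(158,517))],13,408,232)
ms=cr([((-50,-30,50),(214,460)),((-50,30,50),(65,300)),((50,22,50),(402,65)),((50,-22,50),(520,182)),((35,-30,50),(490,245)),((-50,-30,0),(248,550)),((-50,30,0),(97,385)),((50,-22,0),(547,275)),((35,-30,0),(522,335))],11,196,242)
bt=cr([((200,-16,63),(147,254)),((14,-16,63),(548,303)),((200,16,63),(137,320)),((14,16,63),(540,366)),((-70,-37.5,26),(730,283)),((-70,37.5,26),(703,455))],6,205,222)
bs=cr([((14,16,63),(252,193)),((200,16,63),(545,155)),((14,-16,63),(265,238)),((200,-16,63),(560,202))],4.5,300,160)
for t,s,v0 in((mt,ms,(.5,-.3,1.9)),(bt,bs,(.4,0,1.5))):
    for o in ({'top':t},{'scene':s},{'top':t,'scene':s}):
        v,r=fit(o,v0);print(np.round(v,4),r)
E
```

```text
[ 0.5725 -0.367   2.064 ] {'top': [[-0.2, 0.0], [0.1, -0.0], [0.9, -0.3], [-0.1, -0.1], [0.6, 0.3], [0.2, -0.0], [-0.6, 0.0], [-0.8, 0.1]]}
[ 0.5756 -0.3668  2.0549] {'scene': [[-0.2, -0.0], [-0.6, -0.3], [0.4, 0.1], [-0.0, -0.1], [0.2, -0.5], [0.1, 0.1], [0.2, 0.5], [0.0, 0.2], [-0.1, -0.0]]}
[ 0.574  -0.3669  2.0629] {'top': [[-0.2, -0.5], [0.1, -0.5], [0.8, -0.9], [-0.2, -0.7], [0.5, -0.2], [0.1, -0.6], [-0.7, -0.5], [-0.9, -0.5]], 'scene': [[-0.2, -0.5], [-0.7, -0.7], [0.1, -0.4], [-0.2, -0.8], [0.1, -1.1], [0.1, -0.4], [0.0, 0.2], [-0.2, -0.4], [-0.3, -0.6]]}
[0.505  0.0059 1.4449] {'top': [[-0.1, -0.4], [-0.5, 0.1], [-0.2, 0.0], [-0.7, 1.1], [0.5, 0.4], [1.5, -1.9]]}
[0.5089 0.0099 1.4423] {'scene': [[0.2, 0.4], [0.5, 0.4], [-0.6, -0.1], [-0.1, -0.7]]}
[0.5062 0.0077 1.4386] {'top': [[-0.7, -1.3], [-1.1, -0.3], [-0.8, -0.9], [-1.4, 0.6], [-0.1, 0.1], [0.8, -2.3]], 'scene': [[-0.8, -0.2], [-0.5, 0.1], [-1.7, -0.7], [-1.2, -1.0]]}
```

```bash
cat >> h.py <<'E'
from scipy.spatial.transform import Rotation as R
def go(pos,yaw,cur=None):
    """shift/turn in tool axes to put TCP at pos with tool x at world yaw, pointing down"""
    from rig import arm
    o=arm.get_obs(); Rc=R.from_rotvec(o['tcp_rot'])
    Rt=R.from_matrix(np.array([[np.cos(yaw),np.sin(yaw),0],[np.sin(yaw),-np.cos(yaw),0],[0,0,-1]]).T if 0 else np.c_[[np.cos(yaw),np.sin(yaw),0],[np.sin(yaw),-np.cos(yaw),0],[0,0,-1]])
    d=Rc.inv().apply(np.array(pos)-o['position']); w=(Rc.inv()*Rt).as_rotvec()
    print('t',o['time_s'],'pos',np.round(o['position'],4),'yaw',np.round(np.arctan2(*Rc.as_matrix()[[1,0],0]),4),'F',np.round(o['ft_force'],1),'shift',np.round(d,4),'turn',np.round(w,4))
E
python3 -c "
from h import *
go((.574,-.367,.17),2.062)"
```

```text
t 1.0 pos [0.1755 0.5212 0.2528] yaw 2.8168 F [ 0.4 -0.5 -0.4] shift [-0.6611 -0.7146  0.0828] turn [ 1.000e-04 -0.000e+00  7.548e-01]
```

```bash
python3 -m crank '[{"x":-0.661,"y":-0.715,"z":0,"wz":0.755,"claw":0},{"x":-0.661,"y":-0.715,"z":0,"wz":0.755,"claw":0},{"x":-0.661,"y":-0.715,"z":0,"wz":0.755,"claw":0},{"x":-0.661,"y":-0.715,"z":0,"wz":0.755,"claw":0},{"x":-0.661,"y":-0.715,"z":0,"wz":0.755,"claw":0},{"x":-0.661,"y":-0.715,"z":0,"wz":0.755,"claw":0},{"x":-0.661,"y":-0.715,"z":0,"wz":0.755,"claw":0},{"x":-0.661,"y":-0.715,"z":0,"wz":0.755,"claw":0},{"x":-0.661,"y":-0.715,"z":0,"wz":0.755,"claw":0},{"x":-0.661,"y":-0.715,"z":0,"wz":0.755,"claw":0}]' 20; python3 -c "
from h import *
go((.574,-.367,.17),2.062)"
```

```text
t 1.0 pos [0.1755 0.5212 0.2528] yaw 2.8168 F [ 0.4 -0.5 -0.4] shift [-0.6611 -0.7146  0.0828] turn [ 1.000e-04 -0.000e+00  7.548e-01]invalid input
```

```bash
python3 -m crank '[{"x":-0.034,"y":-0.036,"z":0,"wx":0,"wy":0,"wz":0.08,"claw":0.0},{"x":-0.068,"y":-0.073,"z":0,"wx":0,"wy":0,"wz":0.16,"claw":0.0},{"x":-0.102,"y":-0.110,"z":0,"wx":0,"wy":0,"wz":0.24,"claw":0.0},{"x":-0.136,"y":-0.147,"z":0,"wx":0,"wy":0,"wz":0.32,"claw":0.0},{"x":-0.17,"y":-0.184,"z":0,"wx":0,"wy":0,"wz":0.40,"claw":0.0},{"x":-0.204,"y":-0.221,"z":0,"wx":0,"wy":0,"wz":0.48,"claw":0.0},{"x":-0.238,"y":-0.258,"z":0,"wx":0,"wy":0,"wz":0.56,"claw":0.0},{"x":-0.272,"y":-0.295,"z":0,"wx":0,"wy":0,"wz":0.64,"claw":0.0},{"x":-0.306,"y":-0.331,"z":0,"wx":0,"wy":0,"wz":0.72,"claw":0.0},{"x":-0.34,"y":-0.367,"z":0,"wx":0,"wy":0,"wz":0.755,"claw":0.0}]' 20; python3 -c "
from h import *
go((.574,-.367,.17),2.062)"
```

```text
time_s: 2.0
position: [0.3807, 0.0636, 0.2531]
tcp_rot: [1.618, 2.692, 0.001]
ft_force: [0.8, 1.1, 0.4]
grip_width: 0.0441
t 2.0 pos [0.3807 0.0636 0.2531] yaw 2.0588 F [0.8 1.1 0.4] shift [-0.4709 -0.0312  0.0833] turn [ 0.0009  0.0005 -0.0032]
```

```bash
python3 -m crank '[{"x":-0.049,"y":-0.003,"z":0,"wx":0,"wy":0,"wz":0,"claw":0.0},{"x":-0.098,"y":-0.006,"z":0,"wx":0,"wy":0,"wz":0,"claw":0.0},{"x":-0.147,"y":-0.01,"z":0,"wx":0,"wy":0,"wz":0,"claw":0.0},{"x":-0.196,"y":-0.013,"z":0,"wx":0,"wy":0,"wz":0,"claw":0.0},{"x":-0.245,"y":-0.016,"z":0.0,"wx":0,"wy":0,"wz":0,"claw":0.0},{"x":-0.294,"y":-0.02,"z":0.01,"wx":0,"wy":0,"wz":0,"claw":0.0},{"x":-0.342,"y":-0.023,"z":0.02,"wx":0,"wy":0,"wz":0,"claw":0.0},{"x":-0.39,"y":-0.026,"z":0.03,"wx":0,"wy":0,"wz":0,"claw":0.0},{"x":-0.435,"y":-0.029,"z":0.04,"wx":0,"wy":0,"wz":0,"claw":0.0},{"x":-0.471,"y":-0.031,"z":0.05,"wx":0,"wy":0,"wz":-0.003,"claw":0.0}]' 20; python3 -c "
from h import *
go((.574,-.367,.076),2.062)
from rig import read_camera
import cv2
for n,(x,y) in (('top',(370,180)),('scene',(150,180))):
    im=read_camera(n)[y:y+140,x:x+150,::-1]; cv2.imwrite(f'pics/{n}1.png',cv2.resize(im,None,fx=4,fy=4,interpolation=2))"
```

```text
time_s: 3.0
position: [0.5755, -0.3668, 0.2018]
tcp_rot: [-1.612, -2.696, 0.0]
ft_force: [0.8, 0.8, 0.0]
grip_width: 0.0443
t 3.0 pos [ 0.5755 -0.3668  0.2018] yaw 2.0638 F [0.8 0.8 0. ] shift [ 0.0005 -0.0014  0.1258] turn [-0.0001 -0.      0.0018]
```

View pics/top1.png

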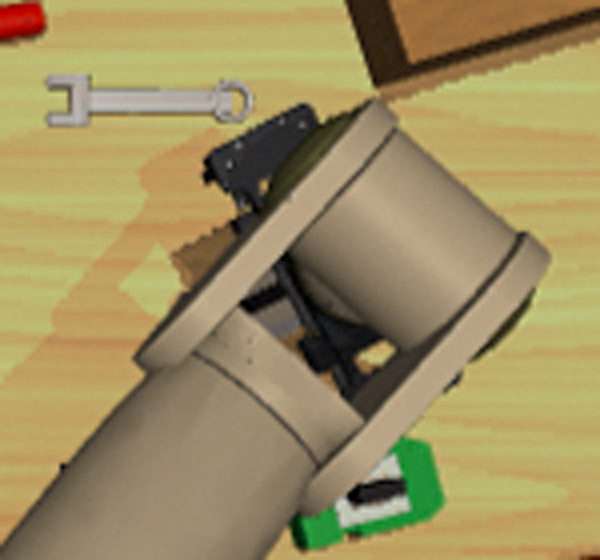

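View pics/scene1.png

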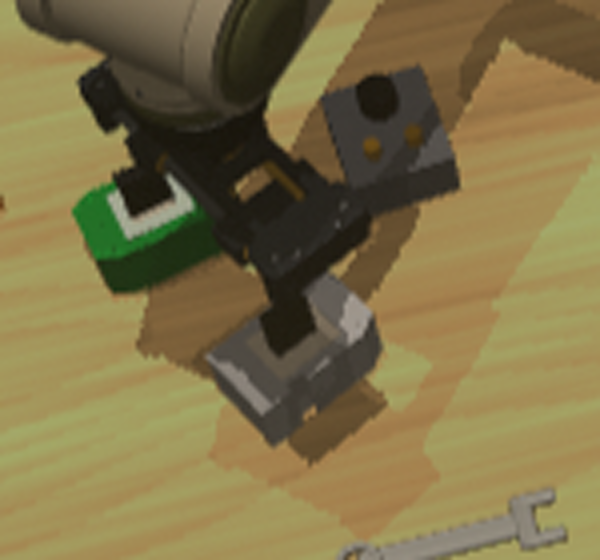

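The top view is blocked by the arm. The scene view shows the gripper above the silver module's tab, at about (220,263) px. I'll go down and grip.

```bash
python3 -m crank '[{"x":0,"y":-0.001,"z":0.04,"wx":0,"wy":0,"wz":0,"claw":0.0},{"x":0,"y":-0.001,"z":0.08,"wx":0,"wy":0,"wz":0,"claw":0.0},{"x":0,"y":-0.001,"z":0.11,"wx":0,"wy":0,"wz":0,"claw":0.0},{"x":0,"y":-0.001,"z":0.126,"wx":0,"wy":0,"wz":0,"claw":0.0},{"x":0,"y":-0.001,"z":0.126,"wx":0,"wy":0,"wz":0,"claw":0.0}]' 20; python3 -m crank '[{"x":0,"y":0,"z":0,"wx":0,"wy":0,"wz":0,"claw":-1.0},{"x":0,"y":0,"z":0,"wx":0,"wy":0,"wz":0,"claw":-1.0},{"x":0,"y":0,"z":0,"wx":0,"wy":0,"wz":0,"claw":-1.0},{"x":0,"y":0,"z":0,"wx":0,"wy":0,"wz":0,"claw":-1.0},{"x":0,"y":0,"z":0,"wx":0,"wy":0,"wz":0,"claw":-1.0}]' 20;  python3 -m crank '[{"x":0,"y":0,"z":0,"wx":0,"wy":0,"wz":0,"claw":-1.0},{"x":0,"y":0,"z":0,"wx":0,"wy":0,"wz":0,"claw":-1.0}]' 50
```

```text
time_s: 3.6
position: [0.5733, -0.3635, 0.0746]
tcp_rot: [-1.608, -2.693, -0.002]
ft_force: [-0.3, -0.6, -0.2]
grip_width: 0.0441
time_s: 4.1
position: [0.5741, -0.3649, 0.0771]
tcp_rot: [1.611, 2.697, -0.0]
ft_force: [-1.4, -0.2, 3.8]
grip_width: 0.0117
time_s: 4.3
position: [0.5741, -0.3649, 0.0771]
tcp_rot: [1.611, 2.697, -0.0]
ft_force: [-2.0, 0.4, 2.2]
grip_width: 0.0114
```

```bash
python3 -m crank '[{"x":0,"y":0,"z":-0.02,"wx":0,"wy":0,"wz":0,"claw":-1.0},{"x":0,"y":0,"z":-0.05,"wx":0,"wy":0,"wz":0,"claw":-1.0},{"x":0,"y":0,"z":-0.07,"wx":0,"wy":0,"wz":0,"claw":-1.0},{"x":0,"y":0,"z":-0.07,"wx":0,"wy":0,"wz":0,"claw":-1.0}]' 50; python3 -c "
from h import *
go((.489,-.131,.147),1.442)"
```

```text
time_s: 4.7
position: [0.5749, -0.3653, 0.1491]
tcp_rot: [1.608, 2.693, -0.001]
ft_force: [0.4, -1.1, -2.9]
grip_width: 0.0114
t 4.7 pos [ 0.5749 -0.3653  0.1491] yaw 2.0649 F [ 0.4 -1.1 -2.9] shift [0.2471 0.0355 0.0011] turn [0.003  0.0037 0.6229]
```

```bash
python3 -m crank '[{"x":0.015,"y":0.002,"z":0,"wx":0,"wy":0,"wz":0.05,"claw":-1.0},{"x":0.045,"y":0.006,"z":0,"wx":0,"wy":0,"wz":0.13,"claw":-1.0},{"x":0.08,"y":0.012,"z":0,"wx":0,"wy":0,"wz":0.22,"claw":-1.0},{"x":0.12,"y":0.017,"z":0,"wx":0,"wy":0,"wz":0.32,"claw":-1.0},{"x":0.16,"y":0.023,"z":0,"wx":0,"wy":0,"wz":0.42,"claw":-1.0},{"x":0.2,"y":0.029,"z":0,"wx":0,"wy":0,"wz":0.52,"claw":-1.0},{"x":0.23,"y":0.033,"z":0,"wx":0,"wy":0,"wz":0.59,"claw":-1.0},{"x":0.247,"y":0.0355,"z":0,"wx":0.003,"wy":0.004,"wz":0.623,"claw":-1.0},{"x":0.247,"y":0.0355,"z":0,"wx":0.003,"wy":0.004,"wz":0.623,"claw":-1.0},{"x":0.247,"y":0.0355,"z":0,"wx":0.003,"wy":0.004,"wz":0.623,"claw":-1.0}]' 50; python3 -c "
from h import *
go((.489,-.131,.147),1.442)
from rig import read_camera
import cv2
for n,(x,y,w,h) in (('top',(280,220,140,110)),('scene',(225,150,140,110))):
    im=read_camera(n); cv2.imwrite(f'pics/{n}2f.png',im[:,:,::-1]); im=im[y:y+h,x:x+w,::-1];cv2.imwrite(f'pics/{n}2.png',cv2.resize(im,None,fx=5.5,fy=5.5,interpolation=2))"
```

```text
time_s: 5.7
position: [0.4883, -0.1306, 0.146]
tcp_rot: [-2.355, -2.071, 0.002]
ft_force: [-0.3, 0.4, -2.7]
grip_width: 0.0118
t 5.7 pos [ 0.4883 -0.1306  0.146 ] yaw 1.443 F [-0.3  0.4 -2.7] shift [-0.0003  0.0008 -0.001 ] turn [-0.0048 -0.0029  0.001 ]
```

View pics/top2.png

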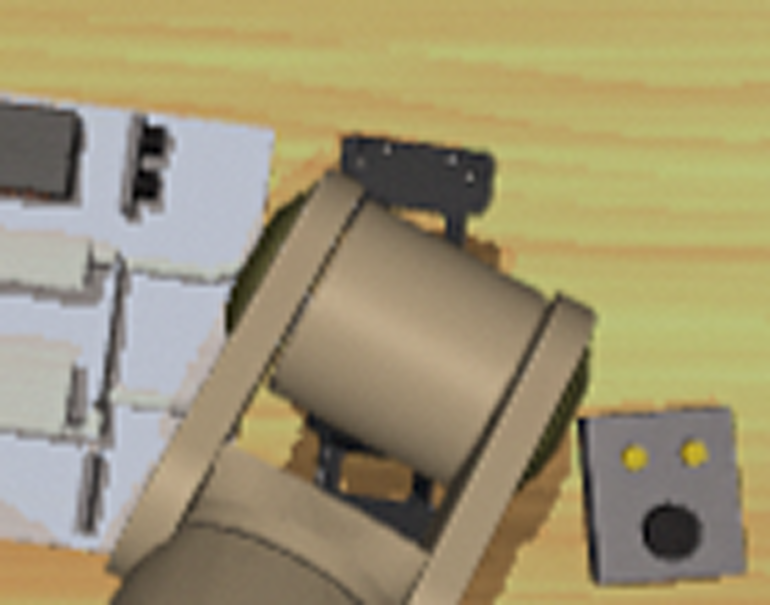

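View pics/scene2.png

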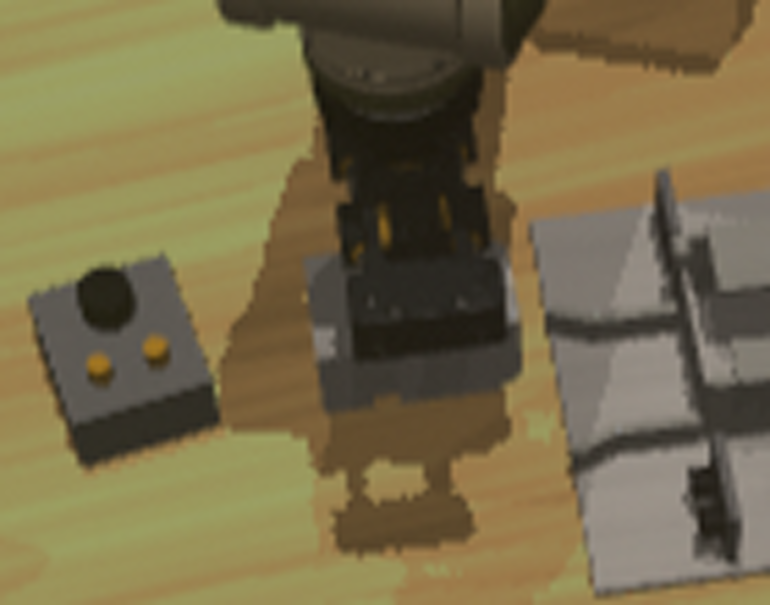

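Run:
```python
import cv2,numpy as np
s=cv2.imread("pics/scene2f.png")
o=s[190:230,275:325]; o=cv2.resize(o,None,fx=15,fy=15,interpolation=2); o=np.clip(o.astype(float)*1.8,0,255).astype('uint8')
cv2.imwrite("pics/s2z.png",o)
s=cv2.imread("pics/scene0.png")
o=s[168:262,318:410]; o=cv2.resize(o,None,fx=6.3,fy=6.3,interpolation=2); o=np.clip(o.astype(float)*1.6,0,255).astype('uint8')
cv2.imwrite("pics/s2b.png",o)
```

```text
(no output)
```

View pics/s2z.png

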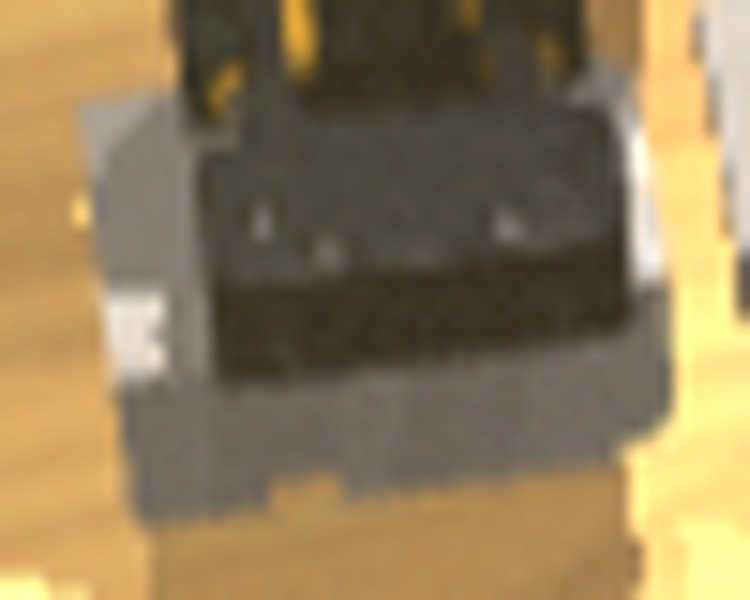

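View pics/s2b.png

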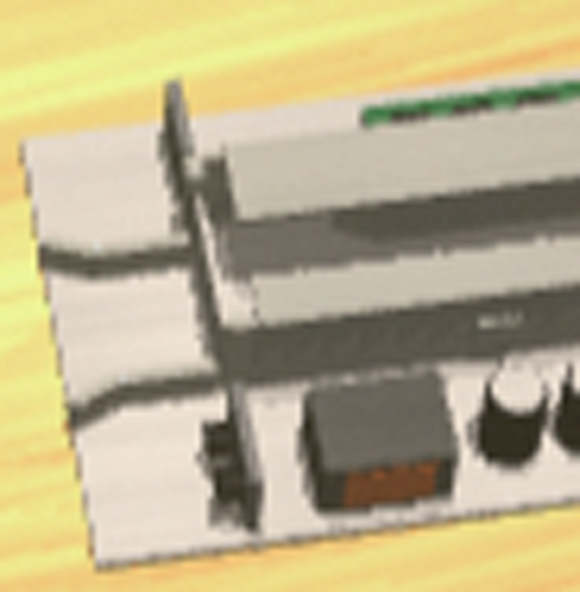

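Run:
```python
from h import *
Z=69
ms=cr([((-50,30,50+Z),(78,108)),((-50,-30,50+Z),(113,380)),((-50,-30,Z),(142,520)),((50,-22,50+Z),(664,285)),((50,-22,Z),(671,415)),((35,-30,Z),(625,457))],15,275,190)
v,r=fit({'scene':ms},(.49,-.13,1.44));print(np.round(v,4),r)
bs=cr([((14,16,63),(240,222)),((14,-16,63),(250,273)),((-70,37.5,26),(42,248)),((-70,-37.5,26),(73,403))],6.3,318,168)+cr([((200,16,63),(545,155)),((200,-16,63),(560,202))],4.5,300,160)
b,r=fit({'scene':bs},(.5,0,1.44));print(np.round(b,4),r)
for bb in (b,(.5089,.0099,1.4423),(.5062,.0077,1.4386)):
    d=v[:2]-bb[:2];c,s=np.cos(bb[2]),np.sin(bb[2]);print('in bay',c*d[0]+s*d[1],-s*d[0]+c*d[1],v[2]-bb[2])
```

```text
[ 0.4892 -0.1315  1.4506] {'scene': [[-0.0, -0.4], [0.2, -0.1], [-0.3, 0.6], [0.6, -1.3], [0.4, 0.2], [-1.5, 0.6]]}
[0.5082 0.0093 1.4415] {'scene': [[-0.1, -0.1], [0.3, 1.3], [0.5, 0.6], [-0.5, -1.8], [0.2, 0.3], [-0.4, -0.8]]}
in bay -0.14212278396749273 0.0006981536807861427 0.009146590456412085
in bay -0.1427978892067345 0.0014388340682055627 0.008297536757507551
in bay -0.14026553952683352 -0.001475983111660445 0.011997536757507365
```

```bash
python3 -m crank '[{"x":0.01,"y":0.0005,"z":0,"wx":-0.004,"wy":-0.003,"wz":0,"claw":-1.0},{"x":0.025,"y":0.0005,"z":0.01,"wx":-0.004,"wy":-0.003,"wz":0,"claw":-1.0},{"x":0.032,"y":0.0005,"z":0.025,"wx":-0.004,"wy":-0.003,"wz":0,"claw":-1.0},{"x":0.032,"y":0.0005,"z":0.045,"wx":-0.004,"wy":-0.003,"wz":0,"claw":-1.0},{"x":0.032,"y":0.0005,"z":0.055,"wx":-0.004,"wy":-0.003,"wz":0,"claw":-1.0},{"x":0.032,"y":0.0005,"z":0.0605,"wx":-0.004,"wy":-0.003,"wz":0,"claw":-1.0},{"x":0.032,"y":0.0005,"z":0.0605,"wx":-0.004,"wy":-0.003,"wz":0,"claw":-1.0},{"x":0.032,"y":0.0005,"z":0.0605,"wx":-0.004,"wy":-0.003,"wz":0,"claw":-1.0}]' 50; python3 -c "
from h import *
go((.508,.009,.0845),1.4415)
from rig import read_camera
import cv2
for n,(x,y,w,h) in (('scene',(260,150,140,110)),):
    im=read_camera(n); cv2.imwrite(f'pics/{n}3f.png',im[:,:,::-1]); im=im[y:y+h,x:x+w,::-1];cv2.imwrite(f'pics/{n}3.png',cv2.resize(cv2.convertScaleAbs(im,alpha=1.6),None,fx=5.5,fy=5.5,interpolation=2))"
```

```text
time_s: 6.6
position: [0.493, -0.0987, 0.0867]
tcp_rot: [2.36, 2.073, 0.0]
ft_force: [-0.7, 0.1, -2.8]
grip_width: 0.0117
t 6.6 pos [ 0.493  -0.0987  0.0867] yaw 1.4416 F [-0.7  0.1 -2.8] shift [0.1088 0.001  0.0022] turn [0.0008 0.0004 0.0001]
```

View pics/scene3.png

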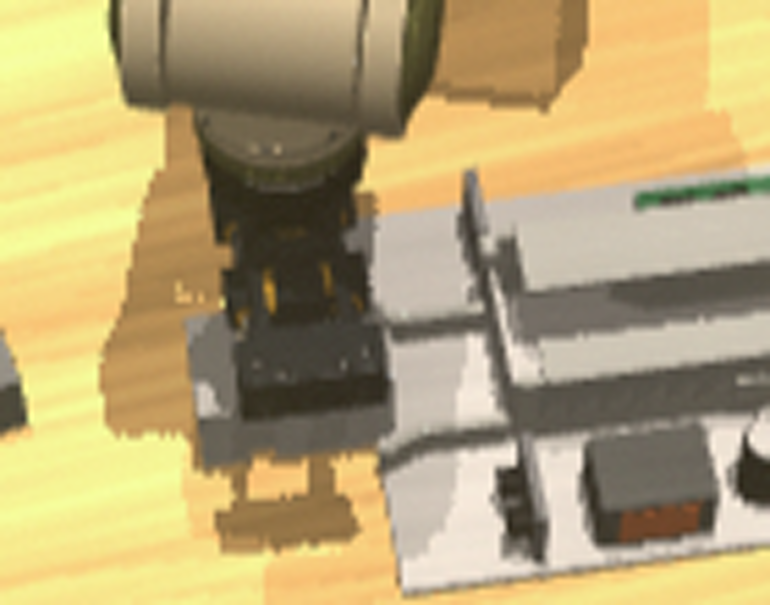

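```bash
python3 -m crank '[{"x":0.004,"y":0.0005,"z":0.001,"wx":0,"wy":0,"wz":0,"claw":-1.0},{"x":0.008,"y":0.0005,"z":0.002,"wx":0,"wy":0,"wz":0,"claw":-1.0},{"x":0.013,"y":0.001,"z":0.002,"wx":0,"wy":0,"wz":0,"claw":-1.0},{"x":0.018,"y":0.001,"z":0.002,"wx":0,"wy":0,"wz":0,"claw":-1.0},{"x":0.024,"y":0.001,"z":0.002,"wx":0,"wy":0,"wz":0,"claw":-1.0},{"x":0.03,"y":0.001,"z":0.002,"wx":0,"wy":0,"wz":0,"claw":-1.0},{"x":0.036,"y":0.001,"z":0.002,"wx":0,"wy":0,"wz":0,"claw":-1.0},{"x":0.042,"y":0.001,"z":0.002,"wx":0,"wy":0,"wz":0,"claw":-1.0}]' 50; python3 -c "
from h import *
go((.508,.009,.0845),1.4415)"
```

```text
time_s: 7.45
position: [0.4991, -0.0566, 0.0843]
tcp_rot: [-2.36, -2.074, 0.0]
ft_force: [-1.2, -0.3, -2.7]
grip_width: 0.0113
t 7.45 pos [ 0.4991 -0.0566  0.0843] yaw 1.442 F [-1.2 -0.3 -2.7] shift [ 0.0662  0.0004 -0.0002] turn [-0.0002  0.0002  0.0005]
```

```bash
python3 -m crank '[{"x":0.005,"y":0,"z":0,"wx":0,"wy":0,"wz":0,"claw":-1.0},{"x":0.01,"y":0,"z":0,"wx":0,"wy":0,"wz":0,"claw":-1.0},{"x":0.015,"y":0,"z":0,"wx":0,"wy":0,"wz":0,"claw":-1.0},{"x":0.02,"y":0,"z":0,"wx":0,"wy":0,"wz":0,"claw":-1.0},{"x":0.025,"y":0,"z":0,"wx":0,"wy":0,"wz":0,"claw":-1.0},{"x":0.03,"y":0,"z":0,"wx":0,"wy":0,"wz":0,"claw":-1.0},{"x":0.035,"y":0,"z":0,"wx":0,"wy":0,"wz":0,"claw":-1.0},{"x":0.04,"y":0,"z":0,"wx":0,"wy":0,"wz":0,"claw":-1.0}]' 50; python3 -c "
from h import *
go((.508,.009,.0845),1.4415)"
```

```text
time_s: 8.25
position: [0.5041, -0.0171, 0.0843]
tcp_rot: [-2.36, -2.074, 0.001]
ft_force: [-2.7, -3.8, -2.7]
grip_width: 0.0118
t 8.25 pos [ 0.5041 -0.0171  0.0843] yaw 1.4418 F [-2.7 -3.8 -2.7] shift [ 0.0264  0.0005 -0.0002] turn [-0.0004  0.0003  0.0003]
```

```bash
python3 -m crank '[{"x":0.005,"y":0,"z":0,"wx":0,"wy":0,"wz":0,"claw":-1.0},{"x":0.01,"y":0,"z":0,"wx":0,"wy":0,"wz":0,"claw":-1.0},{"x":0.015,"y":0,"z":0,"wx":0,"wy":0,"wz":0,"claw":-1.0},{"x":0.02,"y":0,"z":0,"wx":0,"wy":0,"wz":0,"claw":-1.0},{"x":0.025,"y":0,"z":0,"wx":0,"wy":0,"wz":0,"claw":-1.0},{"x":0.03,"y":0,"z":0,"wx":0,"wy":0,"wz":0,"claw":-1.0}]' 50; python3 -c "
from h import *
go((.508,.009,.0845),1.4415)
from rig import read_camera
import cv2
for n,(x,y,w,h) in (('scene',(290,150,140,110)),):
    im=read_camera(n); cv2.imwrite(f'pics/{n}4f.png',im[:,:,::-1]); im=im[y:y+h,x:x+w,::-1];cv2.imwrite(f'pics/{n}4.png',cv2.resize(cv2.convertScaleAbs(im,alpha=1.6),None,fx=5.5,fy=5.5,interpolation=2))"
```

```text
time_s: 8.85
position: [0.5079, 0.0128, 0.0842]
tcp_rot: [-2.36, -2.073, 0.001]
ft_force: [-3.7, -4.7, -2.9]
grip_width: 0.0115
t 8.85 pos [0.5079 0.0128 0.0842] yaw 1.4418 F [-3.7 -4.7 -2.9] shift [-0.0037  0.0006 -0.0003] turn [-0.0006  0.0001  0.0003]
```

View pics/scene4.png

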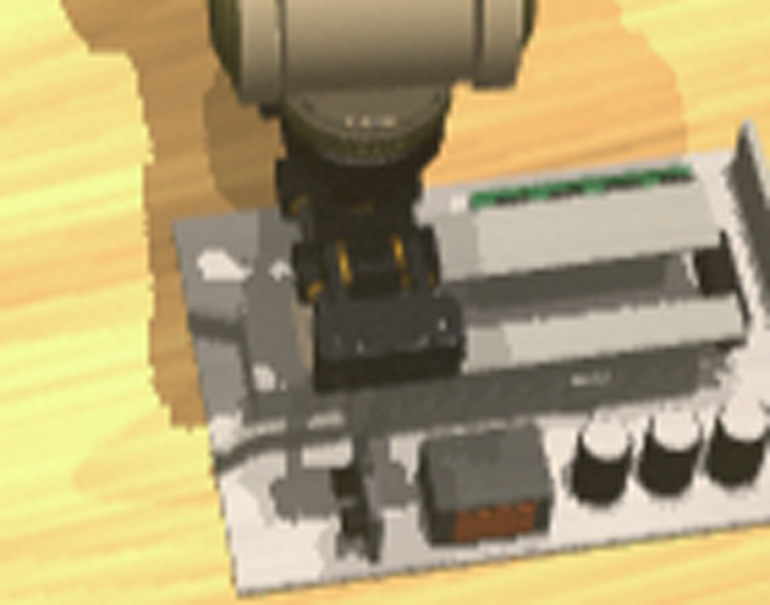

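```bash
python3 -m crank '[{"x":0.005,"y":-0.0005,"z":0,"wx":0,"wy":0,"wz":0,"claw":-1.0},{"x":0.01,"y":-0.001,"z":0,"wx":0,"wy":0,"wz":0,"claw":-1.0},{"x":0.015,"y":-0.001,"z":0,"wx":0,"wy":0,"wz":0,"claw":-1.0},{"x":0.02,"y":-0.001,"z":0,"wx":0,"wy":0,"wz":0,"claw":-1.0},{"x":0.025,"y":-0.001,"z":0,"wx":0,"wy":0,"wz":0,"claw":-1.0},{"x":0.03,"y":-0.001,"z":0,"wx":0,"wy":0,"wz":0,"claw":-1.0},{"x":0.035,"y":-0.001,"z":0,"wx":0,"wy":0,"wz":0,"claw":-1.0},{"x":0.04,"y":-0.001,"z":0,"wx":0,"wy":0,"wz":0,"claw":-1.0}]' 50; python3 -c "
from h import *
go((.508,.009,.0845),1.4415)"
```

```text
time_s: 9.7
position: [0.5123, 0.0526, 0.0843]
tcp_rot: [2.36, 2.074, 0.0]
ft_force: [1.1, -1.4, -2.7]
grip_width: 0.0114
t 9.7 pos [0.5123 0.0526 0.0843] yaw 1.4418 F [ 1.1 -1.4 -2.7] shift [-0.0438  0.0013 -0.0002] turn [0.0001 0.     0.0003]
```

```bash
python3 -m crank '[{"x":0.004,"y":0,"z":0,"wx":0,"wy":0,"wz":0,"claw":-1.0},{"x":0.008,"y":0,"z":0,"wx":0,"wy":0,"wz":0,"claw":-1.0},{"x":0.012,"y":0,"z":0,"wx":0,"wy":0,"wz":0,"claw":-1.0},{"x":0.016,"y":0,"z":0,"wx":0,"wy":0,"wz":0,"claw":-1.0},{"x":0.02,"y":0,"z":0,"wx":0,"wy":0,"wz":0,"claw":-1.0},{"x":0.024,"y":0,"z":0,"wx":0,"wy":0,"wz":0,"claw":-1.0},{"x":0.028,"y":0,"z":0,"wx":0,"wy":0,"wz":0,"claw":-1.0}]' 50; python3 -c "
from h import *
go((.508,.009,.0845),1.4415)"; python3 -m crank '[{"x":0.004,"y":0,"z":0,"wx":0,"wy":0,"wz":0,"claw":-1.0},{"x":0.008,"y":0,"z":0,"wx":0,"wy":0,"wz":0,"claw":-1.0},{"x":0.012,"y":0,"z":0,"wx":0,"wy":0,"wz":0,"claw":-1.0},{"x":0.016,"y":0,"z":0,"wx":0,"wy":0,"wz":0,"claw":-1.0},{"x":0.02,"y":0,"z":0,"wx":0,"wy":0,"wz":0,"claw":-1.0}]' 50; python3 -c "
from h import *
go((.508,.009,.0845),1.4415)"
```

```text
time_s: 10.4
position: [0.5159, 0.0802, 0.0843]
tcp_rot: [2.36, 2.074, -0.0]
ft_force: [1.8, 0.0, -3.3]
grip_width: 0.0114
t 10.4 pos [0.5159 0.0802 0.0843] yaw 1.4418 F [ 1.8  0.  -3.3] shift [-0.0716  0.0013 -0.0002] turn [-0.      0.0002  0.0003]
time_s: 10.9
position: [0.517, 0.0999, 0.0838]
tcp_rot: [-2.358, -2.072, 0.005]
ft_force: [-4.0, -3.0, -2.9]
grip_width: 0.0116
t 10.9 pos [0.517  0.0999 0.0838] yaw 1.442 F [-4.  -3.  -2.9] shift [-0.0913  0.0027 -0.0007] turn [-0.0039  0.001   0.0005]
```

```bash
python3 -m crank '[{"x":0.004,"y":0,"z":0,"wx":0,"wy":0,"wz":0,"claw":-1.0},{"x":0.008,"y":0,"z":0,"wx":0,"wy":0,"wz":0,"claw":-1.0},{"x":0.012,"y":0,"z":0,"wx":0,"wy":0,"wz":0,"claw":-1.0},{"x":0.016,"y":0,"z":0,"wx":0,"wy":0,"wz":0,"claw":-1.0},{"x":0.02,"y":0,"z":0,"wx":0,"wy":0,"wz":0,"claw":-1.0},{"x":0.024,"y":0,"z":0,"wx":0,"wy":0,"wz":0,"claw":-1.0},{"x":0.028,"y":0,"z":0,"wx":0,"wy":0,"wz":0,"claw":-1.0}]' 50; python3 -c "
from h import *
go((.508,.009,.0845),1.4415)"
```

```text
time_s: 11.6
position: [0.5215, 0.1278, 0.0841]
tcp_rot: [-2.359, -2.073, 0.002]
ft_force: [-4.7, -2.1, -3.6]
grip_width: 0.0116
t 11.6 pos [0.5215 0.1278 0.0841] yaw 1.4417 F [-4.7 -2.1 -3.6] shift [-0.1196  0.0019 -0.0004] turn [-0.0017  0.0004  0.0002]
```

```bash
python3 -m crank '[{"x":0.002,"y":0,"z":0,"wx":0,"wy":0,"wz":0,"claw":-1.0},{"x":0.004,"y":0,"z":0,"wx":0,"wy":0,"wz":0,"claw":-1.0},{"x":0.006,"y":0,"z":0,"wx":0,"wy":0,"wz":0,"claw":-1.0},{"x":0.008,"y":0,"z":0,"wx":0,"wy":0,"wz":0,"claw":-1.0},{"x":0.01,"y":0,"z":0,"wx":0,"wy":0,"wz":0,"claw":-1.0}]' 50; python3 -m crank '[{"x":0.001,"y":0,"z":0,"wx":0,"wy":0,"wz":0,"claw":-1.0},{"x":0.002,"y":0,"z":0,"wx":0,"wy":0,"wz":0,"claw":-1.0},{"x":0.003,"y":0,"z":0,"wx":0,"wy":0,"wz":0,"claw":-1.0},{"x":0.004,"y":0,"z":0,"wx":0,"wy":0,"wz":0,"claw":-1.0}]' 50; python3 -c "
from h import *
go((.508,.009,.0845),1.4415)"
```

```text
time_s: 12.1
position: [0.5225, 0.1378, 0.084]
tcp_rot: [-2.359, -2.072, 0.003]
ft_force: [-5.2, -1.1, -3.3]
grip_width: 0.0116
time_s: 12.5
position: [0.523, 0.1418, 0.084]
tcp_rot: [-2.359, -2.072, 0.002]
ft_force: [-5.2, -1.4, -3.7]
grip_width: 0.0116
t 12.5 pos [0.523  0.1418 0.084 ] yaw 1.4414 F [-5.2 -1.4 -3.7] shift [-0.1336  0.0023 -0.0005] turn [-0.0024 -0.     -0.0001]
```

```bash
python3 -m crank '[{"x":0.001,"y":0,"z":0,"wx":0,"wy":0,"wz":0,"claw":-1.0},{"x":0.002,"y":0,"z":0,"wx":0,"wy":0,"wz":0,"claw":-1.0},{"x":0.003,"y":0,"z":0,"wx":0,"wy":0,"wz":0,"claw":-1.0}]' 50; python3 -c "
from h import *
go((.508,.009,.0845),1.4415)"; python3 -m crank '[{"x":0.001,"y":0,"z":0,"wx":0,"wy":0,"wz":0,"claw":-1.0},{"x":0.002,"y":0,"z":0,"wx":0,"wy":0,"wz":0,"claw":-1.0}]' 50
```

```text
time_s: 12.8
position: [0.5234, 0.1449, 0.084]
tcp_rot: [-2.359, -2.072, 0.002]
ft_force: [-5.6, -1.0, -2.1]
grip_width: 0.0116
t 12.8 pos [0.5234 0.1449 0.084 ] yaw 1.4414 F [-5.6 -1.  -2.1] shift [-0.1367  0.0022 -0.0005] turn [-0.0022 -0.0003 -0.0001]
time_s: 13.0
position: [0.5242, 0.147, 0.0842]
tcp_rot: [-2.359, -2.073, -0.0]
ft_force: [-3.7, 2.5, -3.8]
grip_width: 0.0117
```

```bash
python3 -m crank '[{"x":0.001,"y":0,"z":0,"wx":0,"wy":0,"wz":0,"claw":-1.0},{"x":0.002,"y":0,"z":0,"wx":0,"wy":0,"wz":0,"claw":-1.0}]' 50
```

```text
time_s: 13.2
position: [0.5251, 0.1483, 0.0845]
tcp_rot: [2.359, 2.073, 0.0]
ft_force: [-2.5, -0.8, -3.9]
grip_width: 0.0114
```

```bash
python3 -m crank '[{"x":0.0007,"y":0,"z":0,"wx":0,"wy":0,"wz":0,"claw":-1.0}]' 50
```

```text
time_s: 13.3
position: [0.5252, 0.1488, 0.0845]
tcp_rot: [2.359, 2.073, 0.0]
ft_force: [-2.1, -0.9, -3.2]
grip_width: 0.0115
```

```bash
python3 -m crank '[{"x":0.0007,"y":0,"z":0,"wx":0,"wy":0,"wz":0,"claw":-1.0}]' 50
```

```text
time_s: 13.4
position: [0.5252, 0.1495, 0.0844]
tcp_rot: [2.36, 2.073, 0.001]
ft_force: [-2.4, 0.0, -3.2]
grip_width: 0.0115
```

```bash
python3 -m crank '[{"x":0.0007,"y":0,"z":0,"wx":0,"wy":0,"wz":0,"claw":-1.0}]' 50
```

```text
time_s: 13.5
position: [0.5253, 0.1503, 0.0844]
tcp_rot: [2.36, 2.073, 0.001]
ft_force: [-1.7, -0.8, -3.3]
grip_width: 0.0115
```

```bash
python3 -m crank '[{"x":0.0007,"y":0,"z":0,"wx":0,"wy":0,"wz":0,"claw":-1.0}]' 50
```

```text
time_s: 13.6
position: [0.5254, 0.1506, 0.0845]
tcp_rot: [2.359, 2.073, -0.0]
ft_force: [-2.5, -7.7, -1.8]
grip_width: 0.0113
```

```bash
python3 -m crank '[{"x":0.0007,"y":0,"z":0,"wx":0,"wy":0,"wz":0,"claw":-1.0}]' 50
```

```text
time_s: 13.7
position: [0.5254, 0.1507, 0.0845]
tcp_rot: [2.358, 2.073, -0.002]
ft_force: [-3.4, -10.8, 0.2]
grip_width: 0.0114
```

```bash
python3 -m crank '[{"x":0.0005,"y":0,"z":0,"wx":0,"wy":0,"wz":0,"claw":-1.0}]' 50
```

```text
time_s: 13.8
position: [0.5254, 0.1508, 0.0846]
tcp_rot: [2.358, 2.072, -0.003]
ft_force: [-3.7, -12.6, 1.0]
grip_width: 0.0116
```

```bash
python3 -m crank '[{"x":0.0005,"y":0,"z":0,"wx":0,"wy":0,"wz":0,"claw":-1.0},{"x":0.0005,"y":0,"z":0,"wx":0,"wy":0,"wz":0,"claw":-1.0}]' 50
```

```text
time_s: 14.0
position: [0.5254, 0.1508, 0.0847]
tcp_rot: [2.358, 2.072, -0.004]
ft_force: [-3.3, -13.1, 0.8]
grip_width: 0.0117
```

```bash
python3 -m crank '[{"x":-0.001,"y":0,"z":0.001,"wx":0,"wy":0,"wz":0,"claw":-1.0},{"x":-0.001,"y":0,"z":0.0015,"wx":0,"wy":0,"wz":0,"claw":-1.0}]' 50;  python3 -m crank '[{"x":0,"y":0,"z":0,"wx":0,"wy":0,"wz":0,"claw":-0.9}]' 10
```

```text
time_s: 14.2
position: [0.5254, 0.1506, 0.0833]
tcp_rot: [2.359, 2.072, -0.002]
ft_force: [-4.2, -8.9, 3.1]
grip_width: 0.0118
time_s: 14.3
position: [0.5253, 0.1508, 0.0832]
tcp_rot: [2.359, 2.072, -0.002]
ft_force: [-3.5, -7.0, 0.6]
grip_width: 0.0122
```

```bash
python3 -m crank '[{"x":0,"y":0,"z":0,"wx":0,"wy":0,"wz":0,"claw":-0.6},{"x":0,"y":0,"z":0,"wx":0,"wy":0,"wz":0,"claw":-0.2},{"x":0,"y":0,"z":0,"wx":0,"wy":0,"wz":0,"claw":-0.2},{"x":0,"y":0,"z":0,"wx":0,"wy":0,"wz":0,"claw":-0.2}]' 10;  python3 -m crank '[{"x":0,"y":0,"z":-0.01,"wx":0,"wy":0,"wz":0,"claw":-0.2},{"x":0,"y":0,"z":-0.04,"wx":0,"wy":0,"wz":0,"claw":-0.2},{"x":0,"y":0,"z":-0.08,"wx":0,"wy":0,"wz":0,"claw":-0.2},{"x":0,"y":0,"z":-0.12,"wx":0,"wy":0,"wz":0,"claw":-0.2},{"x":0,"y":0,"z":-0.15,"wx":0,"wy":0,"wz":0,"claw":-0.2}]' 10; python3 -c "
from h import *
go((.60,-.2,.23),1.4415)"
```

```text
time_s: 14.7
position: [0.5254, 0.1519, 0.083]
tcp_rot: [2.36, 2.073, 0.001]
ft_force: [-0.9, -0.2, 0.0]
grip_width: 0.0349
time_s: 15.2
position: [0.5253, 0.1519, 0.2362]
tcp_rot: [2.358, 2.073, 0.004]
ft_force: [0.4, -0.6, 0.2]
grip_width: 0.0356
t 15.2 pos [0.5253 0.1519 0.2362] yaw 1.442 F [ 0.4 -0.6  0.2] shift [-0.3394  0.1193  0.0064] turn [ 0.0031 -0.0005  0.0005]
```

Clear. I'll move the arm aside (straight back along x, toward the right of the picture) to see the result.

```bash
python3 -m crank '[{"x":-0.03,"y":0,"z":0,"wx":0,"wy":0,"wz":0,"claw":-0.2},{"x":-0.08,"y":0,"z":0,"wx":0,"wy":0,"wz":0,"claw":-0.2},{"x":-0.13,"y":0,"z":0,"wx":0,"wy":0,"wz":0,"claw":-0.2},{"x":-0.18,"y":0,"z":0,"wx":0,"wy":0,"wz":0,"claw":-0.2},{"x":-0.23,"y":0,"z":0,"wx":0,"wy":0,"wz":0,"claw":-0.2},{"x":-0.28,"y":0,"z":0,"wx":0,"wy":0,"wz":0,"claw":-0.2},{"x":-0.33,"y":0,"z":0,"wx":0,"wy":0,"wz":0,"claw":-0.2},{"x":-0.36,"y":0,"z":0,"wx":0,"wy":0,"wz":0,"claw":-0.2}]' 10; python3 -c "
from h import *
from rig import read_camera
import cv2
for n,(x,y,w,h) in (('top',(205,222,130,106)),('scene',(315,165,135,100))):
    im=read_camera(n); cv2.imwrite(f'pics/{n}5f.png',im[:,:,::-1]); im=im[y:y+h,x:x+w,::-1];cv2.imwrite(f'pics/{n}5.png',cv2.resize(cv2.convertScaleAbs(im,alpha=1.5 if n=='scene' else 1),None,fx=5.8,fy=5.8,interpolation=2))"
```

```text
time_s: 16.0
position: [0.4781, -0.2083, 0.2337]
tcp_rot: [2.361, 2.07, -0.0]
ft_force: [0.3, -0.2, -0.3]
grip_width: 0.0351
```

View pics/top5.png

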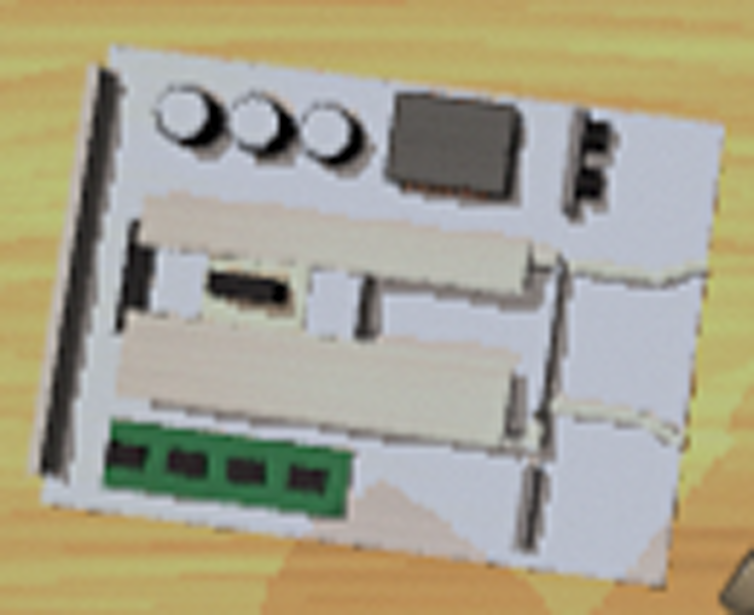

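View pics/scene5.png

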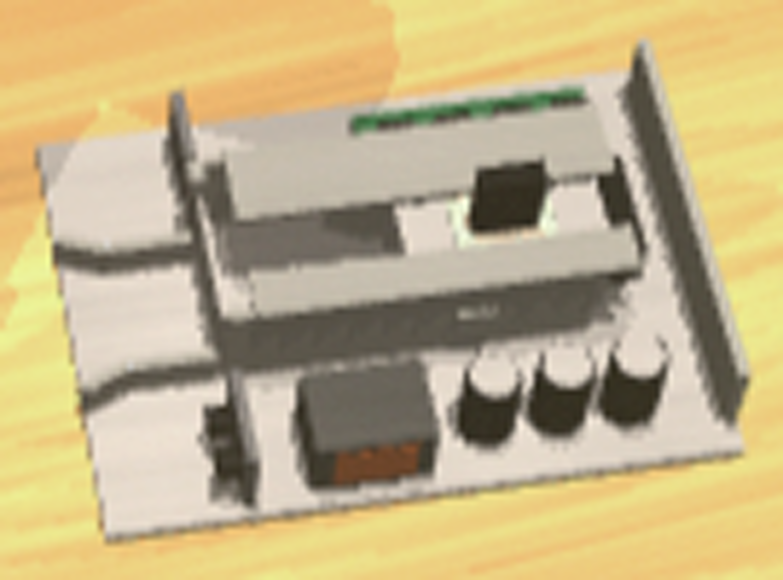

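View pics/top5f.png

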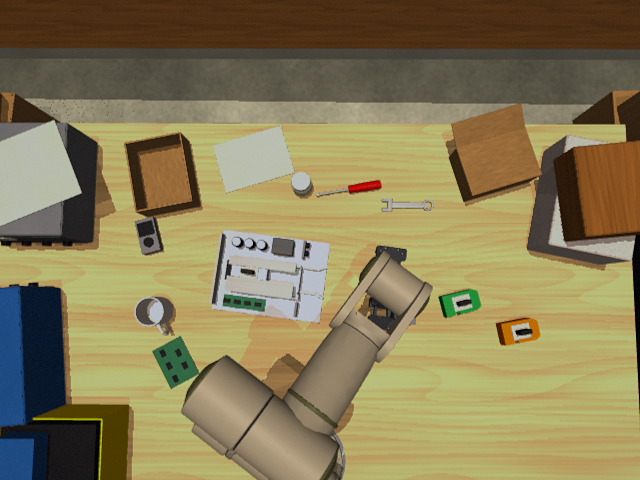

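The top view shows the tab at about (247,271) px between the strips, with the module straight and against the black connector. The flap line looks the same as in the shut picture from the start, and the bystanders are where they were.

```bash
python3 -c "
from rig import arm
print(arm.get_obs()['ft_force']); print(arm.sign_off())"
```

```text
[-0.27089108  0.04373453  0.17752479]
the job is handed in; nothing more can be done
None
```

The silver module is pushed fully home in the chassis, and the job was handed in at about 16 s of the 51 s allowed. I gripped it by its tab, set its nose in the porch and pushed it through the flap.

**Insertion forces:**
- The flap resisted with about 4–5 N.
- The sideways push from the clip dropped off at the click.
- About 3.5 mm after the click the force rose steeply, and I stopped at 13.1 N (limit 35 N).
- I then eased off, lowered the module about 1.5 mm towards the channel floor and let go.

**Last checks:**
- Both cameras show the module straight, with its nose at the connector and its origin about 140 mm past the doorway.
- The flap looks as it did when shut at the start. I judged this by eye only.
- The clip cannot be seen in the pictures, so I judged it by the force alone.
- The bystanders in clear view have not moved. The arm covers the pack in the last top picture, but the gripper never went near it.
- The arm was clear of everything at hand-in.

**Disagreement:** the two cameras differed by about 3–4 mm in position. I used the scene camera, which agreed with the arm's own reading to about 1 mm.

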